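# Find the tester-candle lid that rocks and press it home

## Robot

A 7-joint arm with a two-finger parallel gripper is mounted at the origin on a cart in front of the work surface, level with it; the furniture and walls round the work are solid. World frame = base frame: x ahead of the robot, y to its left, z up, the work surface at z = 0. Lengths are in m, angles in rad, forces in N, time in s.
With the tool pointing down it reaches from about 0.425 to 0.925 m from the base axis. Payload 6.8 kg.
Tool frame: the origin (TCP) lies on the front face of the gripper's body, between the roots of the fingers; the fingertips stand 73 mm ahead of it and the grasp point (between the pads) lies 54 mm ahead of it (tcp_to_tips is the distance from the TCP to the fingertips, in m); z points along the fingers, x is the direction in which the jaws open and shut, and the axes are right-handed (so a half turn about z gives the same grasp; the last joint's range is limited). The gripper opens to 85 mm and grips with 20 to 120 N. Pads are 22 mm wide; open, the fingers measure 114 mm over their backs; the gripper's body (76 mm by 85 mm) begins 54 mm behind the grasp point. The pads swing forward as they close: fully open they stand 13 mm farther back than shut.
Start: joints at [1.07, 0.477, 0.022, 1.555, -0.011, 1.109, -0.083], TCP at [0.258, -0.624, 0.304] pointing down, gripper open.
Joint ranges: [-2.96, 2.96], [-0.34, 2.1], [-1.41, 1.46], [0.24, 2.44], [-1.37, 4.51], [0.17, 1.92], [-2.96, 2.96]. Speed limits (rad/s): [2.39, 2.39, 3.14, 3.14, 3.14, 3.14, 3.14].

## Interface

Orientations are given as a unit quaternion [w, x, y, z].
In Python, from station import get_obs, read_camera, hand_in, look_for, silhouettes, tcp_to_tips gives the robot as it stands. The module is installed in compiled form; this text tells all that it offers.
- The arm moves only by the tool apply_moves, never from a script. Its argument "moves" is a list of rows, each a list of 3 entries, a list of its own where there are three numbers: the shift along the tool's x, y, z in units of 25 mm (1.0 is 25 mm), then the turn, a rotation vector about the tool's x, y, z in units of 10 degrees (1.0 is 10 degrees), then the gripper's target within -1 to 1 (fully open at 1, half-way at 0, shut at -1). In form: [[[dx, dy, dz], [rx, ry, rz], jaw], ...]. A call has 1 to 20 rows; each row is the pose to reach, as a shift and turn from the pose commanded when the call began, along the tool's axes at that moment; what a row does not reach only later rows make up. A row lasts 1/8 s, in which the tool goes at most 62.5 mm and 10.7 degrees, less where a joint would pass 70% of its speed; a pose out of reach is approached as far as the arm can. A call with a gripper value outside its range is refused whole. The fingers move at their own pace and stop on an object; "force" is the grip in N (left out, the last holds). Time passes only in rows, so rows that repeat a pose let the fingers close. It gives the time, the measured TCP pose, the force and the opening at its end, in the units of the state.
- get_obs(): the state, without advancing time (a new reading comes with each control period).
- read_camera(name): name is "side" or "top"; returns a dict with "color" (480x640x3 uint8, red, green, blue), "mtx" (3x3 intrinsics, pixels), "eye" and "rotation" of the camera in the world. Camera axes: x right, y up, looking along -z (the intrinsics and any distortion apply to the point x, -y, -z); pixel columns grow to the right and rows downward; lengths in m; the calibration is good to about 2 mm. A picture is of the moment at which its call begins. There is no depth.
- hand_in(): hands the job in, once; it reports no verdict.
Trained networks look in the newest picture that a camera, given by its name, has taken for a name from the list of things; names that differ only in an ending like _2 or _b are one class to them, and where a whole thing is asked for, a point or a joint stands for the part that bears it (a point fixed in the world has none). Each returns a list of dicts, best first, with "conf" (0 to 1); they miss things now and then, are a little off and sometimes report something else, mostly with a low value. They report only what shows in the picture. A call takes as long as a camera call.
- look_for(camera, query): "pixel" ([row, column] in pixels, amid what is visible of it).
- silhouettes(camera, query): "mask" (480x640 bool, what is visible of it) and "pixel" ([row, column] in pixels, amid what is visible of it).
The state is a dict: "t": time; "q": joint angles; "joint_vel": joint speeds; "joint_torque": joint torques, N m; "eef_pos": TCP position; "tool_rot": TCP orientation; "contact_force": force on the tool from outside, world axes, zero at the start; "torque": the same for the moment, N m; "gripper_width": opening from 0.0 (shut) to 1.0 (fully open).
Only numpy, scipy, OpenCV 4.12 (cv2) and the standard library are available. Lean on these libraries where they do the work, as an engineer would, in place of code of your own. Each camera call takes 0.05 s, during which the arm holds its last target.

## Task

Four tester candles under flat wooden lids stand scattered along the front of the display, and one of the lids is not down on its seal. Press the lids near the edge with your closed fingertips until you find the one that rocks, then push that lid down at its middle until it is fully home, flat on the glass. Press nothing but the wooden lids: pick nothing up, leave the candles standing in their places and touch none of the other things among and around them.

Things in the scene. Friction and masses are not known exactly. Their poses are not given: they have to be found in the camera images.
- tester_1: One of the four tester candles: clear glass, pale wax, paper label, 67 mm across, 74 mm tall, 0.25 to 0.4 kg with its lid, standing loose on the table. Origin: centre of its underside; z up. Its lid is lid_1; home, the lid's disc lies flat on the glass rim, its origin 74 mm above this one, and gives nowhere. One lid of the four, in any of the places, is not home.
- lid_1: Lid of tester_1: disc of light wood, 69 mm across, 9 mm thick, plug and pale seal below. Origin: centre of the disc's underside (top 9 mm above); z up. If not home it stands about 4 mm high, level, on its seal: 2 to 3 N near the edge (20 to 27 mm out) tip that side down some 3 mm onto the glass, and it springs back; about 9 N on the middle squeeze the seal past the lip and it snaps down for good (12 to 20 N is sure).
- tester_2: One of the four tester candles: clear glass, pale wax, paper label, 67 mm across, 74 mm tall, 0.25 to 0.4 kg with its lid, standing loose on the table. Origin: centre of its underside; z up. Its lid is lid_2; home, the lid's disc lies flat on the glass rim, its origin 74 mm above this one, and gives nowhere. One lid of the four, in any of the places, is not home.
- lid_2: Lid of tester_2: disc of light wood, 69 mm across, 9 mm thick, plug and pale seal below. Origin: centre of the disc's underside (top 9 mm above); z up. If not home it stands about 4 mm high, level, on its seal: 2 to 3 N near the edge (20 to 27 mm out) tip that side down some 3 mm onto the glass, and it springs back; about 9 N on the middle squeeze the seal past the lip and it snaps down for good (12 to 20 N is sure).
- tester_3: One of the four tester candles: clear glass, pale wax, paper label, 67 mm across, 74 mm tall, 0.25 to 0.4 kg with its lid, standing loose on the table. Origin: centre of its underside; z up. Its lid is lid_3; home, the lid's disc lies flat on the glass rim, its origin 74 mm above this one, and gives nowhere. One lid of the four, in any of the places, is not home.
- lid_3: Lid of tester_3: disc of light wood, 69 mm across, 9 mm thick, plug and pale seal below. Origin: centre of the disc's underside (top 9 mm above); z up. If not home it stands about 4 mm high, level, on its seal: 2 to 3 N near the edge (20 to 27 mm out) tip that side down some 3 mm onto the glass, and it springs back; about 9 N on the middle squeeze the seal past the lip and it snaps down for good (12 to 20 N is sure).
- tester_4: One of the four tester candles: clear glass, pale wax, paper label, 67 mm across, 74 mm tall, 0.25 to 0.4 kg with its lid, standing loose on the table. Origin: centre of its underside; z up. Its lid is lid_4; home, the lid's disc lies flat on the glass rim, its origin 74 mm above this one, and gives nowhere. One lid of the four, in any of the places, is not home.
- lid_4: Lid of tester_4: disc of light wood, 69 mm across, 9 mm thick, plug and pale seal below. Origin: centre of the disc's underside (top 9 mm above); z up. If not home it stands about 4 mm high, level, on its seal: 2 to 3 N near the edge (20 to 27 mm out) tip that side down some 3 mm onto the glass, and it springs back; about 9 N on the middle squeeze the seal past the lip and it snaps down for good (12 to 20 N is sure).
- card_holder: Bystander: flat clear tray of scent cards, 65 x 92 x 19 mm, loose, right of the candles. Origin: centre of its underside.
- wax_tin: Bystander: flat golden hinged tin, 61 x 88 x 22 mm, loose. Origin: centre of its underside.
- sale_jar: Bystander: closed candle jar with a cream metal cap, 69 mm across, 82 mm tall, loose, like the stacked ones but standing among the tester candles. Origin: centre of its underside.
- jar_tester_0: Bystander: open tester candle without a lid, 67 mm across, 74 mm tall, left of the others. Origin: centre of its underside.
- jar_tester_1: Bystander: open tester candle without a lid, 67 mm across, 74 mm tall, right of the others. Origin: centre of its underside.

How it is judged:
By the outcome, as a careful person would: the job done as asked, in the order asked, and still so for the second after the job is handed in, with the robot touching nothing.
It also fails if it takes over 48 s, if anything falls off the work surface, if the arm or the gripper's body presses on something with over 40 N, if the wrist force passes 120 N, or if a joint passes its speed limit or range.

## Working session

There is one attempt and no reset: what is moved stays moved. The work goes in short steps, Python scripts to look and compute and a tool call to move; the robot and the scene stay as the last step left them, time stands still between calls to the robot, and variables do not carry over. Pictures are saved under pics/ and viewed, and the job is handed in when it is done.

Besides the shell and the picture viewer there is one more tool, called as name(argument=value, ...) on one line, values as JSON. apply_moves: Moves the arm, as the interface text tells. Its arguments: {"type":"object","properties":{"moves":{"type":"array"},"force":{"type":"number"}},"required":["moves"]}

```bash
mkdir -p pics; python3 - <<'E'
from station import *
import cv2
o=get_obs();print({k:o[k] for k in('t','eef_pos','tool_rot','contact_force','gripper_width')},tcp_to_tips)
for c in('side','top'):
    r=read_camera(c);cv2.imwrite(f'pics/{c}0.png',r['color'][:,:,::-1]);print(c,r['mtx'],r['eye'],r['rotation'],[k for k in r])
    for q in('lid_1','tester_1','sale_jar','jar_tester_0','card_holder','wax_tin'):
        print(q,[(([round(x) for x in d['pixel']]),round(d['conf'],2)) for d in look_for(c,q)])
E
```

```text
{'t': 0.0, 'eef_pos': array([ 0.25816858, -0.62317352,  0.30294963]), 'tool_rot': array([-4.36170754e-04,  8.31498497e-01, -5.55526273e-01, -7.86288587e-04]), 'contact_force': array([0.5786066 , 0.18854227, 1.40925742]), 'gripper_width': 0.9983965405988188} 0.0726
side [[523.90411573   0.         317.54975955]
 [  0.         523.90411573 236.22026438]
 [  0.           0.           1.        ]] [0.16826077 0.61132073 0.84493719] [-0.16462237 -0.08702137  0.407383    0.89407262] ['color', 'mtx', 'eye', 'rotation']
lid_1 [([289, 274], 0.96), ([235, 286], 0.95), ([260, 349], 0.74), ([196, 348], 0.59)]
tester_1 [([200, 354], 0.89), ([299, 275], 0.86), ([274, 351], 0.79), ([250, 287], 0.66)]
sale_jar [([242, 377], 0.89)]
jar_tester_0 [([167, 374], 0.87), ([315, 208], 0.78)]
card_holder [([198, 387], 0.96)]
wax_tin [([188, 332], 0.77)]
top [[515.67299618   0.         318.15271608]
 [  0.         515.67299618 238.4953259 ]
 [  0.           0.           1.        ]] [ 0.31602341 -0.24587745  1.24951793] [ 0.70913481  0.06870232 -0.05866739 -0.699261  ] ['color', 'mtx', 'eye', 'rotation']
lid_1 [([293, 288], 0.95), ([217, 298], 0.95), ([256, 388], 0.9), ([234, 231], 0.6), ([223, 302], 0.16)]
tester_1 [([290, 286], 0.85), ([260, 389], 0.84), ([255, 392], 0.71), ([236, 234], 0.64), ([223, 302], 0.59)]
sale_jar [([298, 337], 0.57)]
jar_tester_0 [([253, 470], 0.93)]
card_holder [([190, 198], 0.28)]
wax_tin [([234, 419], 0.98)]
```

```bash
ls .
```

```text
pics
```

View pics/side0.png

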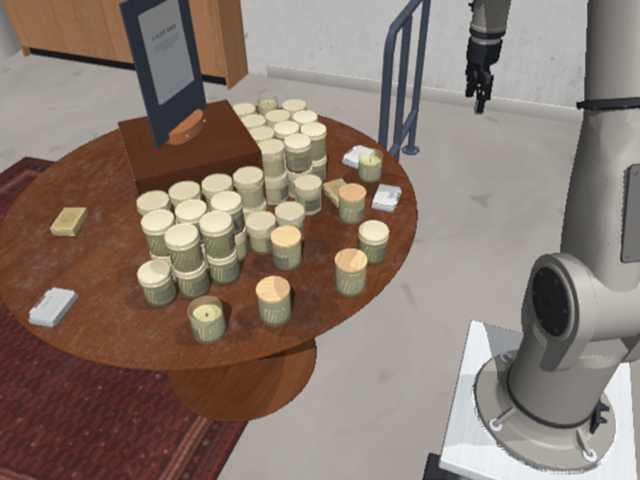

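View pics/top0.png

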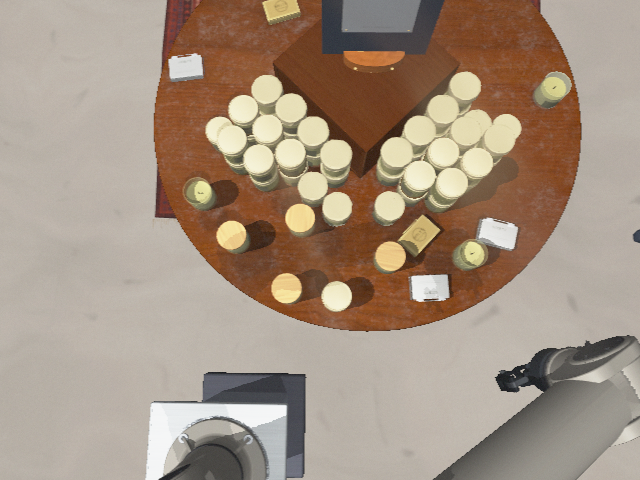

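The side view shows four wooden lids at about (row, col) (235,286), (289,274), (260,350) and (192,351). In the top view they're at (236,232), (219,300), (288,287) and (257,390). The cream-capped sale jar is at (298,337) in the top view.

```bash
cat > h.py <<'E'
import numpy as np,cv2
from scipy.spatial.transform import Rotation as R
from scipy.optimize import least_squares
from station import *
def cam(c):
    r=read_camera(c);w,x,y,z=r['rotation'];r['R']=R.from_quat([x,y,z,w]).as_matrix();return r
def proj(r,P):
    p=(np.atleast_2d(P)-r['eye'])@r['R'];p=p*[1,-1,-1]
    q=p@r['mtx'].T;return q[:,:2]/q[:,2:]   # col,row
def ray(r,px):
    row,col=px;d=np.linalg.inv(r['mtx'])@[col,row,1];return r['R']@(d*[1,-1,-1])
def onz(r,px,z):
    d=ray(r,px);return r['eye']+d*(z-r['eye'][2])/d[2]
def hullmask(r,P):
    m=np.zeros((480*4,640*4),np.uint8);h=cv2.convexHull(((proj(r,P)+.5)*4).astype(np.float32))
    cv2.fillConvexPoly(m,h.astype(np.int32),255);return cv2.resize(m,(640,480),interpolation=cv2.INTER_AREA)/255.
a=np.linspace(0,2*np.pi,60,endpoint=False)
def disc(c,rad,z0,z1):
    o=np.c_[rad*np.cos(a),rad*np.sin(a)]+c[:2]
    return np.r_[np.c_[o,np.full(60,z0)],np.c_[o,np.full(60,z1)]]
E
python3 - <<'E'
from h import *
cs={c:cam(c) for c in('side','top')}
S={c:[d for d in silhouettes(c,'lid_1') if d['conf']>.3] for c in cs}
for c in cs:
    for d in S[c]:
        m=d['mask'];ys,xs=np.nonzero(m);print(c,np.round(d['pixel']),round(d['conf'],2),m.sum(),'cent',ys.mean().round(1),xs.mean().round(1),'z.0785',onz(cs[c],(ys.mean(),xs.mean()),.0795).round(4))
# pair & fit
for d in S['top']:
    ys,xs=np.nonzero(d['mask']);p=onz(cs['top'],(ys.mean(),xs.mean()),.08)
    best=min(S['side'],key=lambda e:np.linalg.norm(onz(cs['side'],e['pixel'],.08)-p))
    ms=[(cs['top'],d['mask']),(cs['side'],best['mask'])]
    def f(v):
        out=[]
        for r,m in ms:
            h=hullmask(r,disc(v,.0345,v[2],v[2]+.009));ys,xs=np.nonzero(m);Y,X=np.mgrid[:480,:640]
            out+= [(h*X).sum()/h.sum()-xs.mean(),(h*Y).sum()/h.sum()-ys.mean()]
        return out
    s=least_squares(f,[p[0],p[1],.075],diff_step=1e-2,x_scale=[.01,.01,.01]);print(s.x.round(4),np.round(s.fun,2))
for q in('sale_jar','jar_tester_0','card_holder','wax_tin'):
    for c in cs:
        for d in look_for(c,q): print(q,c,onz(cs[c],d['pixel'],{'sale_jar':.06,'jar_tester_0':.05}.get(q,.015)).round(3),round(d['conf'],2))
E
```

```text
side [262. 351.] 0.88 628 cent 260.2 351.1 z.0785 [ 0.4126 -0.1608  0.0795]
side [193. 351.] 0.87 440 cent 192.6 351.6 z.0785 [ 0.4891 -0.3915  0.0795]
side [237. 285.] 0.77 528 cent 236.7 285.4 z.0785 [ 0.5749 -0.1828  0.0795]
top [231. 230.] 0.64 698 cent 235.0 231.2 z.0785 [ 0.535  -0.0263  0.0795]
top [292. 286.] 0.62 750 cent 288.0 286.5 z.0785 [ 0.4142 -0.1575  0.0795]
top [256. 391.] 0.59 717 cent 256.1 390.1 z.0785 [ 0.4905 -0.3928  0.0795]
[ 0.5091 -0.0508  0.2028] [ 0.18  0.96 -0.87 -0.12]
[ 0.4128 -0.1581  0.0783] [ 0.1   0.5  -0.42 -0.09]
[ 0.4902 -0.3929  0.0742] [ 0.06  0.2  -0.22  0.  ]
sale_jar side [ 0.388 -0.259  0.06 ] 0.88
sale_jar top [ 0.398 -0.269  0.06 ] 0.75
sale_jar top [ 0.539 -0.027  0.06 ] 0.38
jar_tester_0 side [0.632 0.066 0.05 ] 0.79
jar_tester_0 side [ 0.484 -0.568  0.05 ] 0.64
jar_tester_0 top [ 0.507 -0.585  0.05 ] 0.91
jar_tester_0 top [0.648 0.063 0.05 ] 0.56
jar_tester_0 top [ 0.536 -0.033  0.05 ] 0.56
card_holder side [ 0.421 -0.472  0.015] 0.67
card_holder side [ 0.437 -0.216  0.015] 0.55
card_holder top [ 0.424 -0.492  0.015] 0.92
card_holder top [ 0.513 -0.594  0.015] 0.45
card_holder top [ 0.499 -0.403  0.015] 0.39
wax_tin side [ 0.568 -0.473  0.015] 0.74
wax_tin top [ 0.553 -0.465  0.015] 0.87
wax_tin top [ 0.55  -0.01   0.015] 0.36
wax_tin top [ 0.496 -0.404  0.015] 0.23
```

```bash
python3 - <<'E'
from h import *
cs={c:cam(c) for c in('side','top')}
P=[]
for c in cs:
  for k in range(3):
    for d in silhouettes(c,'lid_1'):
        if d['conf']<.3: continue
        m=d['mask'];ys,xs=np.nonzero(m);P.append((c,ys.mean(),xs.mean(),m.sum()))
    if k<2: cam(c)
Y,X=np.mgrid[:480,:640]
for g in([.535,-.026],[.575,-.183],[.414,-.158],[.490,-.393]):
    ob=[p for p in P if np.linalg.norm(onz(cs[p[0]],p[1:3],.08)[:2]-g)<.02]
    for p in ob: print(p)
    av={c:np.median([p[1:3] for p in ob if p[0]==c],axis=0) for c in cs}
    def f(v):
        out=[]
        for c in cs:
            if np.any(np.isnan(av[c])): continue
            h=hullmask(cs[c],disc(v,.0345,v[2],v[2]+.009))
            out+=[(h*X).sum()/h.sum()-av[c][1],(h*Y).sum()/h.sum()-av[c][0]]
        return out
    s=least_squares(f,[*g,.075],diff_step=1e-2,x_scale=.01);print('FIT',s.x.round(4),np.round(s.fun,2))
print(get_obs()['t'],get_obs()['eef_pos'],R.from_quat(np.roll(get_obs()['tool_rot'],-1)).as_matrix().round(3))
im=cs['top']['color'][180:320,180:440][:,:,::-1];cv2.imwrite('pics/topc.png',cv2.resize(im,None,fx=3,fy=3,interpolation=cv2.INTER_CUBIC))
im=cs['side']['color'][150:340,180:440][:,:,::-1];cv2.imwrite('pics/sidec.png',cv2.resize(im,None,fx=3,fy=3,interpolation=cv2.INTER_CUBIC))
E
```

```text
('side', np.float64(289.563202247191), np.float64(272.11516853932585), np.int64(712))
('side', np.float64(289.58714285714285), np.float64(272.6457142857143), np.int64(700))
('side', np.float64(289.3623395149786), np.float64(272.61055634807417), np.int64(701))
('top', np.float64(234.80555555555554), np.float64(231.61274509803923), np.int64(612))
('top', np.float64(234.79970104633782), np.float64(231.52765321375188), np.int64(669))
('top', np.float64(234.97277936962752), np.float64(231.51002865329514), np.int64(698))
FIT [ 0.5344 -0.0273  0.0738] [-0.35 -0.05  0.2   0.54]
('side', np.float64(236.6904761904762), np.float64(285.2857142857143), np.int64(546))
('side', np.float64(236.15508021390374), np.float64(285.541889483066), np.int64(561))
('side', np.float64(236.7202268431002), np.float64(285.2155009451796), np.int64(529))
('top', np.float64(217.4502840909091), np.float64(300.1505681818182), np.int64(704))
('top', np.float64(217.64632237871675), np.float64(299.80438184663535), np.int64(639))
('top', np.float64(217.57838660578386), np.float64(300.45357686453576), np.int64(657))
FIT [ 
[... 585 characters left out ...]
 0.0771] [-0.41 -0.08  0.08  0.45]
('side', np.float64(192.99740932642487), np.float64(352.0284974093264), np.int64(386))
('side', np.float64(192.76558603491273), np.float64(351.7007481296758), np.int64(401))
('side', np.float64(192.56532663316582), np.float64(351.7562814070352), np.int64(398))
('top', np.float64(255.7408963585434), np.float64(390.4075630252101), np.int64(714))
('top', np.float64(255.68), np.float64(390.39), np.int64(700))
('top', np.float64(255.5920471281296), np.float64(390.14874815905745), np.int64(679))
FIT [ 0.4907 -0.3938  0.0733] [-0.45 -0.07  0.08  0.43]
1.9 [ 0.25841263 -0.62359822  0.30390407] [[ 0.383 -0.924  0.   ]
 [-0.924 -0.383 -0.   ]
 [ 0.    -0.    -1.   ]]
```

View pics/sidec.png

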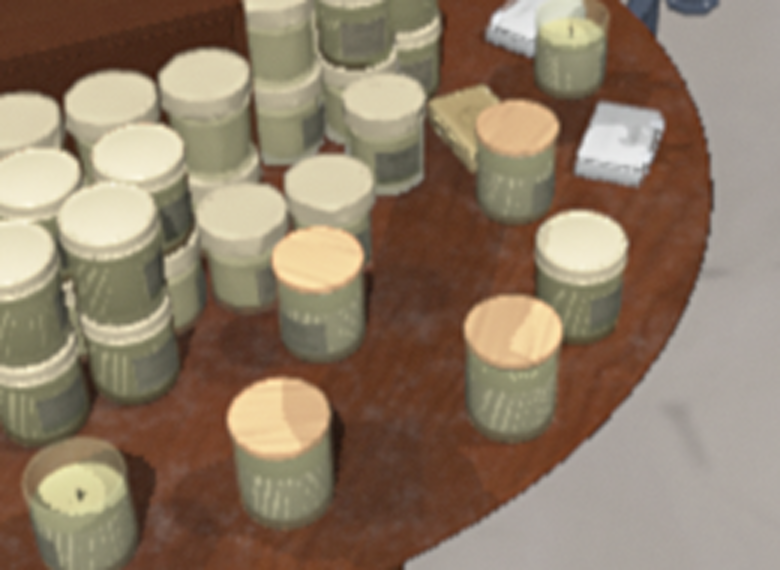

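View pics/topc.png

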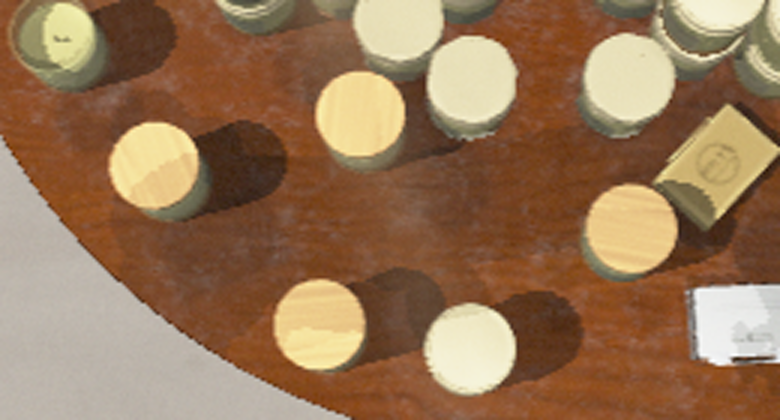

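The two-view fit puts the third lid, at (0.414, -0.158), about 3.5 mm higher than the others. I'll press that one near its edge first, with the fingers shut and coming in from above.

apply_moves(moves=[[[-14.2,-13.55,1],[0,0,0],-1],[[-14.2,-13.55,1],[0,0,0],-1],[[-14.2,-13.55,1],[0,0,0],-1],[[-14.2,-13.55,1],[0,0,0],-1],[[-14.2,-13.55,1],[0,0,0],-1],[[-14.2,-13.55,1],[0,0,0],-1],[[-14.2,-13.55,1],[0,0,0],-1],[[-14.2,-13.55,1],[0,0,0],-1],[[-14.2,-13.55,1],[0,0,0],-1],[[-14.2,-13.55,1],[0,0,0],-1],[[-14.2,-13.55,3],[0,0,0],-1],[[-14.2,-13.55,4],[0,0,0],-1],[[-14.2,-13.55,4],[0,0,0],-1],[[-14.2,-13.55,4],[0,0,0],-1]], force=40)

```text
t: 3.65
eef_pos: [0.4358, -0.1671, 0.2049]
tool_rot: [-0.0, 0.831, -0.556, 0.001]
contact_force: [0.8, -0.0, 0.6]
gripper_width: -0.0
```

```bash
cat > look.py <<'E'
import sys
from h import *
o=get_obs();print(o['t'],o['eef_pos'].round(4),o['contact_force'].round(2),o['torque'].round(2))
M=R.from_quat(np.roll(o['tool_rot'],-1)).as_matrix();tip=o['eef_pos']+M[:,2]*tcp_to_tips;print('tip',tip.round(4))
ims=[]
for c in('top','side'):
    r=cam(c);p=proj(r,tip)[0];im=r['color'][:,:,::-1].copy();u,v=p.round().astype(int);print(c,p.round(1))
    k=im[max(v-60,0):v+60,max(u-80,0):u+80];k=cv2.resize(k,(400,300),interpolation=cv2.INTER_CUBIC)
    cv2.drawMarker(k,(200,150),(0,0,255),0,12);ims.append(k)
cv2.imwrite(f'pics/{sys.argv[1]}.png',np.hstack(ims))
E
python3 look.py c1
```

```text
3.65 [ 0.4358 -0.1671  0.2049] [ 0.81 -0.03  0.64] [ 0.01  0.03 -0.01]
tip [ 0.4359 -0.1672  0.1323]
top [289.4 276. ]
side [341.9 237.1]
```

View pics/c1.png

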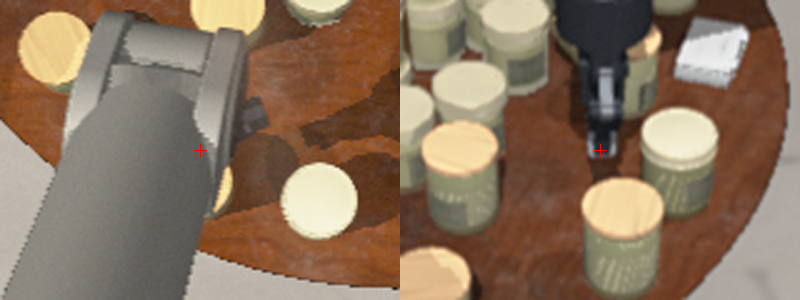

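The shut fingertips are over the far side of the suspect lid. The tip projection agrees with the side image, so I'll descend in small steps.

apply_moves(moves=[[[0,0,1.0],[0,0,0],-1],[[0,0,1.5],[0,0,0],-1],[[0,0,1.64],[0,0,0],-1],[[0,0,1.68],[0,0,0],-1],[[0,0,1.68],[0,0,0],-1]])

```text
t: 4.38
eef_pos: [0.4358, -0.1661, 0.1624]
tool_rot: [-0.0, 0.831, -0.556, 0.0]
contact_force: [-0.2, 0.3, -0.5]
gripper_width: -0.002
```

apply_moves(moves=[[[0,0,0.04],[0,0,0],-1],[[0,0,0.04],[0,0,0],-1]])

```text
t: 4.62
eef_pos: [0.4355, -0.166, 0.1611]
tool_rot: [-0.0, 0.831, -0.556, 0.0]
contact_force: [-0.3, -0.4, -0.2]
gripper_width: -0.001
```

apply_moves(moves=[[[0,0,0.04],[0,0,0],-1],[[0,0,0.04],[0,0,0],-1]])

```text
t: 4.88
eef_pos: [0.4354, -0.166, 0.1599]
tool_rot: [0.0, 0.831, -0.556, -0.0]
contact_force: [0.3, -0.1, -0.4]
gripper_width: 0.004
```

apply_moves(moves=[[[0,0,0.04],[0,0,0],-1],[[0,0,0.04],[0,0,0],-1]])

```text
t: 5.12
eef_pos: [0.4356, -0.166, 0.1589]
tool_rot: [-0.0, 0.832, -0.556, 0.0]
contact_force: [-0.5, -0.3, 0.8]
gripper_width: -0.005
```

apply_moves(moves=[[[0,0,0.04],[0,0,0],-1],[[0,0,0.04],[0,0,0],-1]])

```text
t: 5.38
eef_pos: [0.4357, -0.166, 0.158]
tool_rot: [-0.0, 0.831, -0.556, 0.0]
contact_force: [1.0, -0.2, 1.0]
gripper_width: 0.0
```

apply_moves(moves=[[[0,0,0.04],[0,0,0],-1],[[0,0,0.04],[0,0,0],-1]])

```text
t: 5.62
eef_pos: [0.4357, -0.166, 0.157]
tool_rot: [-0.0, 0.832, -0.556, 0.0]
contact_force: [1.9, -0.7, 1.8]
gripper_width: 0.001
```

apply_moves(moves=[[[0,0,0.04],[0,0,0],-1],[[0,0,0.04],[0,0,0],-1]])

```text
t: 5.88
eef_pos: [0.435, -0.1659, 0.1556]
tool_rot: [0.0, 0.831, -0.556, -0.0]
contact_force: [0.4, -0.4, 0.1]
gripper_width: -0.004
```

```bash
python3 look.py c2
```

```text
5.875 [ 0.435  -0.1659  0.1556] [ 0.39 -0.41  0.13] [ 0.   -0.02 -0.02]
tip [ 0.4349 -0.1659  0.083 ]
top [290.3 278.8]
side [341.9 255. ]
```

View pics/c2.png

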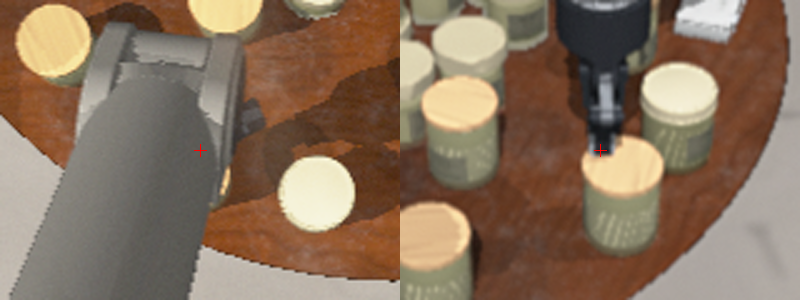

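apply_moves(moves=[[[0,0,0],[0,0,0],-1],[[0,0,0],[0,0,0],-1]])

```text
t: 6.22
eef_pos: [0.4354, -0.166, 0.1558]
tool_rot: [0.0, 0.831, -0.556, -0.0]
contact_force: [-0.5, 0.0, -0.3]
gripper_width: -0.006
```

apply_moves(moves=[[[0,0,0.04],[0,0,0],-1],[[0,0,0.04],[0,0,0],-1]])

```text
t: 6.48
eef_pos: [0.4356, -0.166, 0.1553]
tool_rot: [0.0, 0.831, -0.556, 0.0]
contact_force: [-1.3, 1.0, 4.9]
gripper_width: -0.001
```

Force only appears at a tip height of 0.083, which is the home height, so the camera cue and the touch reading disagree. I'll compare the side image with the first one before going on.

```bash
python3 - <<'E'
from h import *
r=cam('side');print(get_obs()['contact_force'])
cv2.imwrite('pics/side_press.png',r['color'][:,:,::-1])
a=cv2.imread('pics/side0.png')[235:310,315:395];b=r['color'][235:310,315:395,::-1]
cv2.imwrite('pics/cmp.png',np.hstack([cv2.resize(x,(400,375),interpolation=cv2.INTER_CUBIC) for x in(a,b)]))
E
```

```text
[-0.89003923 -0.04487167  4.56386057]
```

View pics/cmp.png

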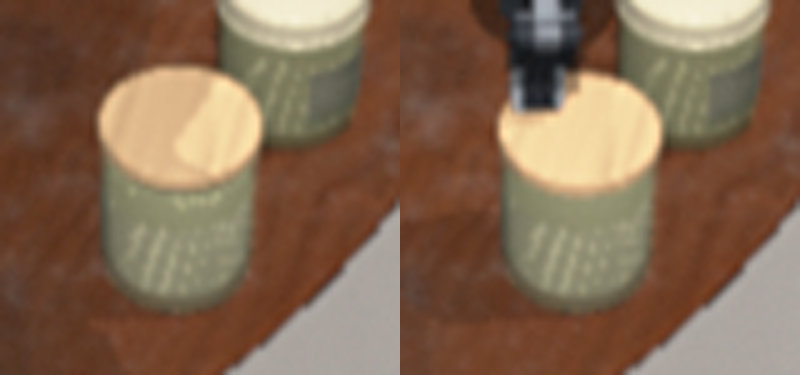

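The lid seems to sit about 1 px lower than before, and the pale band under it has gone. I'll lift off and see whether it springs back.

apply_moves(moves=[[[0,0,-0.5],[0,0,0],-1],[[0,0,-1.2],[0,0,0],-1],[[0,0,-1.2],[0,0,0],-1]])

```text
t: 6.9
eef_pos: [0.4364, -0.1662, 0.1863]
tool_rot: [-0.0, 0.831, -0.556, 0.002]
contact_force: [0.6, 0.7, -0.2]
gripper_width: -0.0
```

```bash
python3 - <<'E'
from h import *
r=cam('side');print(get_obs()['contact_force'],get_obs()['eef_pos'])
a=cv2.imread('pics/side0.png')[235:310,315:395];p=cv2.imread('pics/side_press.png')[235:310,315:395];b=r['color'][235:310,315:395,::-1]
cv2.imwrite('pics/side_rel.png',r['color'][:,:,::-1])
cv2.imwrite('pics/cmp2.png',np.hstack([cv2.resize(x,(260*1,244*2),interpolation=cv2.INTER_CUBIC) for x in(a,p,b)]))
for d in silhouettes('side','lid_1'):
    ys,xs=np.nonzero(d['mask']);print(d['conf'],ys.mean(),xs.mean(),ys.max())
E
```

```text
[-0.36724314  0.75222832  0.06241127] [ 0.4358391  -0.16614309  0.1855571 ]
0.67 236.60108303249098 285.7725631768953 247
0.64 289.62796833773086 272.3905013192612 303
0.58 261.7824 350.2656 274
```

View pics/cmp2.png

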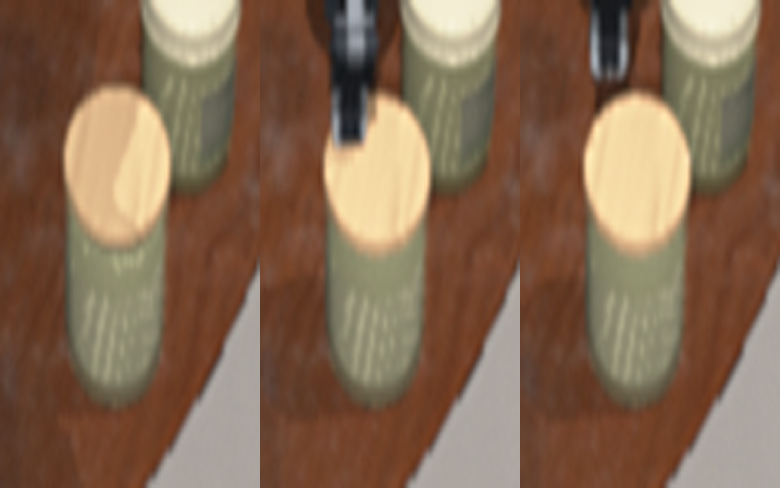

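The lid started to give at a tip height of about 0.086 under 1–2 N. It then went about 4 mm down and stayed there. I'll press it at its middle to make sure it's home.

apply_moves(moves=[[[-0.65,0.68,0],[0,0,0],-1],[[-0.65,0.68,0],[0,0,0],-1],[[-0.65,0.68,0.7],[0,0,0],-1],[[-0.65,0.68,1.0],[0,0,0],-1],[[-0.65,0.68,1.08],[0,0,0],-1],[[-0.65,0.68,1.08],[0,0,0],-1]])

```text
t: 7.75
eef_pos: [0.4138, -0.1575, 0.1579]
tool_rot: [-0.0, 0.831, -0.556, -0.0]
contact_force: [0.6, -0.3, -0.8]
gripper_width: 0.002
```

```bash
python3 look.py c3
```

```text
7.75 [ 0.4138 -0.1575  0.1579] [ 0.64 -0.26 -0.81] [-0.01  0.02  0.02]
tip [ 0.4138 -0.1575  0.0853]
top [286.3 288. ]
side [350.1 259.1]
```

View pics/c3.png

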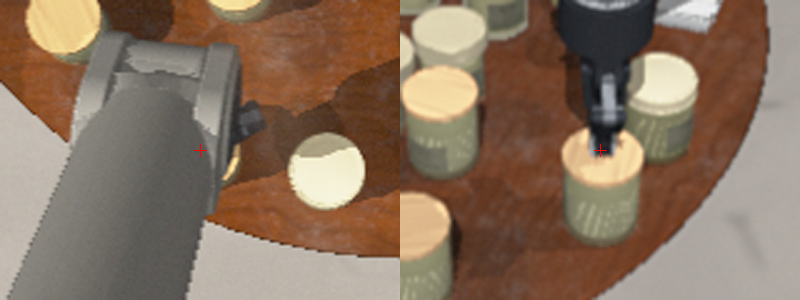

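The tip is over the middle at 0.0853 with no force. I'll press now.

apply_moves(moves=[[[0,0,0.08],[0,0,0],-1],[[0,0,0.12],[0,0,0],-1],[[0,0,0.12],[0,0,0],-1]])

```text
t: 8.22
eef_pos: [0.4137, -0.1575, 0.1554]
tool_rot: [-0.0, 0.831, -0.556, 0.0]
contact_force: [-1.3, -0.1, 6.3]
gripper_width: -0.001
```

apply_moves(moves=[[[0,0,0.05],[0,0,0],-1],[[0,0,0.05],[0,0,0],-1]])

```text
t: 8.48
eef_pos: [0.4138, -0.1576, 0.155]
tool_rot: [0.0, 0.831, -0.556, 0.0]
contact_force: [-6.2, 1.4, 19.4]
gripper_width: 0.0
```

Contact came at 0.083 and held solid at 19 N. I'll lift off, back away and re-measure all the lids.

apply_moves(moves=[[[0,0,-1],[0,0,0],-1],[[0,0,-3],[0,0,0],-1],[[0,0,-4],[0,0,0],-1],[[3,3,-4],[0,0,0],-1],[[7,7,-4],[0,0,0],-1],[[13,13,-4],[0,0,0],-1],[[13,13,-4],[0,0,0],-1],[[13,13,-4],[0,0,0],-1],[[13,13,-4],[0,0,0],-1],[[13,13,-4],[0,0,0],-1],[[13,13,-4],[0,0,0],-1]])

```text
t: 9.85
eef_pos: [0.2343, -0.5856, 0.2533]
tool_rot: [0.001, 0.83, -0.558, -0.0]
contact_force: [0.7, 1.0, -0.3]
gripper_width: 0.0
```

```bash
python3 - <<'E'
from h import *
cs={c:cam(c) for c in('side','top')}
print(get_obs()['t'],get_obs()['eef_pos'])
P=[]
for c in cs:
  for k in range(3):
    for d in silhouettes(c,'lid_1'):
        if d['conf']<.3: continue
        m=d['mask'];ys,xs=np.nonzero(m);P.append((c,ys.mean(),xs.mean(),m.sum()))
    if k<2: cam(c)
Y,X=np.mgrid[:480,:640]
for g in([.535,-.026],[.575,-.183],[.414,-.158],[.490,-.393]):
    ob=[p for p in P if np.linalg.norm(onz(cs[p[0]],p[1:3],.08)[:2]-g)<.02]
    av={c:np.median([p[1:3] for p in ob if p[0]==c],axis=0) for c in cs}
    def f(v):
        out=[]
        for c in cs:
            h=hullmask(cs[c],disc(v,.0345,v[2],v[2]+.009))
            out+=[(h*X).sum()/h.sum()-av[c][1],(h*Y).sum()/h.sum()-av[c][0]]
        return out
    try:
        s=least_squares(f,[*g,.075],diff_step=1e-2,x_scale=.01);print('FIT',s.x.round(4),np.round(s.fun,2),len(ob))
    except Exception as e: print(g,'fail',ob)
a=cv2.imread('pics/side0.png');b=cs['side']['color'][:,:,::-1]
rows=[]
for (r0,c0) in((235,286),(289,274),(264,351),(196,351)):
    rows.append(np.vstack([cv2.resize(x[r0-25:r0+45,c0-35:c0+35],(200,200),interpolation=cv2.INTER_CUBIC) for x in(a,b)]))
cv2.imwrite('pics/end4.png',np.hstack(rows)); cv2.imwrite('pics/endtop.png',cs['top']['color'][:,:,::-1])
E
```

```text
9.95 [ 0.23513962 -0.58452065  0.25319076]
FIT [ 0.5345 -0.0272  0.0736] [-0.29 -0.01  0.03  0.25] 7
FIT [ 0.5773 -0.1855  0.0738] [-0.47 -0.08  0.13  0.49] 5
FIT [ 0.4136 -0.158   0.0737] [-0.5  -0.08  0.09  0.54] 5
FIT [ 0.4905 -0.3944  0.072 ] [-0.57 -0.1   0.09  0.52] 5
```

View pics/end4.png

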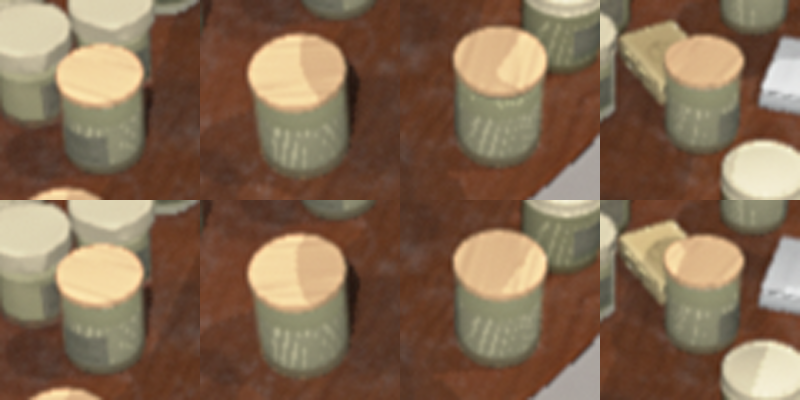

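View pics/endtop.png

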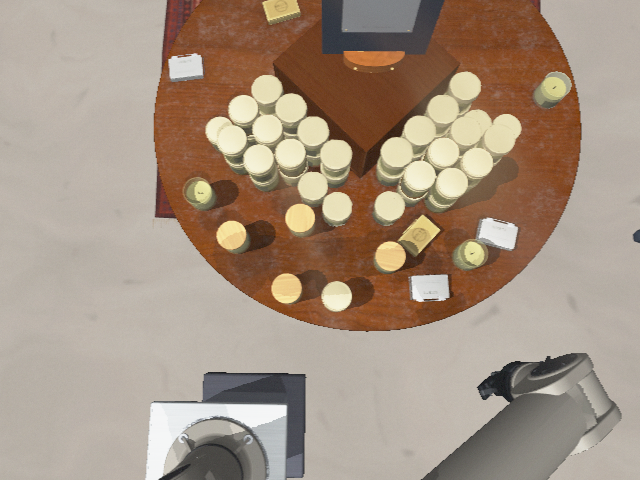

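The pressed lid (third pair) has dropped from 0.0771 to 0.0737, level with the other three. The pale gap under it has closed, the candle is within 1 mm of where it was, and nothing else has moved.

```bash
python3 -c "
from station import *
print(hand_in())"
```

```text
the job is handed in; nothing more can be done
None
```

The raised lid was on the front tester candle, at about (0.414, -0.158). It is now fully home, and the job was handed in about 10 s into the 48 s allowed.

- **Finding it:** The two camera views showed this lid about 3.5 mm higher than the other three. I pressed it near its edge with the fingers shut, and it began to give at a tip height of about 0.086 m under 1–2 N.
- **Pushing it home:** I then pressed it at the middle. It made contact at 0.083 m, the home height, and stayed firm at 19 N.
- **Last checks:** The lid's measured height fell from 0.0771 m to 0.0737 m; the others measured 0.072–0.074 m. The pale gap under it has closed, and its candle moved less than 1 mm. I saw no other object moved, and the arm is clear of everything.

**What didn't go as described:**
- **No spring-back:** The lid should have sprung back after the edge press. Instead the force dropped to about zero, and after I lifted off it still looked about 4 mm lower. It probably went home during the edge press, so the middle press only confirmed it was seated.
- **Other lids not pressed:** I left the other three alone, because this was the first one I tried and it gave. That they are home rests on the camera heights.

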